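Open the sloping paint chest by its pop-out T-handle

TASK

Open the paint chest: press the button in the T-handle so that the handle pops out, then turn the handle clockwise as far as it goes while the lid is still down. Then raise the lid until it is a little past level, well short of its far stop, and leave it standing there with the handle still out and turned. Do not knock over or shift anything else.

Things in the scene. Friction and masses are not known exactly. Their poses are not given: they have to be found in the camera images.
- chest: Wooden supply chest fixed to the table, 268 mm deep, 320 mm wide, 180 mm tall at the rear, 60 mm at the front. Origin on the table, 108 mm behind its front edge, midway across; x points level from front to rear, y to the left seen from the front, z up. The top is a lid sloping 30 degrees down to the front; behind it a flat fixed ledge, 60 mm deep, with a low pen tray on it.
- lid_hinge (a point): Middle of the lid's hinge line, at the lid's upper rear edge on its outer face: 100 mm to the rear of the chest's origin and 180 mm up. The hinge runs along chest y. The axes turn with the lid: x up the slope, y along the hinge, z square out of the lid's outer face.
- lid (a joint): Lid opening in rad: 0 shut, 0.52 level, 1.2 at its stop. The free front edge rises. The lid is 240 mm from hinge to front edge, 12 mm thick. Its hinge is stiff: it stays where it is left, and raising it takes about 14 N at the handle. While the handle is turned less than about 1.05 rad a latch under the lid holds it shut.
- handle_center (a point): Centre of the T-handle's steel bar, 110 x 26 x 16 mm thick, 165 mm down the slope from the hinge, midway across. Home, it lies across the lid (along chest y), flush in a steel dish whose rim (44 x 130 mm) stands 16 mm off the lid. Centre 8 mm off the lid's face when home, 38 mm when out (22 mm above the rim). Axes: y along the bar, z square out of the lid.
- button_top (a point): Centre of the top of the round black release button, 22 mm across, in the middle of the bar, standing 8 mm above it; it is pressed square to the lid. z points out of the lid.
- release_button (a joint): Button travel in m, 0 to 0.006. It springs back; fully down takes about 4 N. It frees the handle at about 0.0035, and the handle then comes out as the button is let go, pushing with about 10 N.
- handle_pop (a joint): How far the handle has come out, square to the lid, in m: 0 home, 0.030 fully out (a spring holds it there and it cannot be pushed back in without the button).
- handle_turn (a joint): Turn of the handle in rad, about its stem, square to the lid: 0 to 1.4 (stop), growing clockwise as seen facing the lid's outer face. It cannot turn while home. Light friction holds it where it is left.
- spray_can: Spray can, 66 mm across, 190 mm tall, standing beside the chest; origin under it. Bystander.
- brush_jar: Glass jar with three brushes, 76 mm across, 90 mm tall (brushes to about 245 mm), beside the chest; origin under it. Bystander.
- tape_roll: Roll of paper tape lying flat, 100 mm across, 24 mm tall; origin under it. Bystander.
- paint_bottle: Small white paint bottle, 40 mm across, 75 mm tall, near the chest's front right corner; origin under it. Bystander.
- marker_tin: Flat metal marker tin, 160 x 70 x 22 mm; origin under it. Bystander.

How it is judged:
By the outcome, as a careful person would: the job done as asked, in the order asked, and still so for the second after the job is handed in, with the robot touching nothing.
It also fails if it takes over 48 s, if anything falls off the work surface, if the arm or the gripper's body presses on something with over 40 N, if the wrist force passes 120 N, or if a joint passes its speed limit or range.

ROBOT

A 6-joint arm with a two-finger parallel gripper is mounted at the origin on the work surface. World frame = base frame: x ahead of the robot, y to its left, z up, the work surface at z = 0. Lengths are in m, angles in rad, forces in N, time in s.
With the tool pointing down it reaches from about 0.275 to 0.85 m from the base axis. Payload 5.2 kg.
Tool frame: the origin (TCP) lies midway between the tips of the shut fingers; the grasp point (between the pads) lies 19 mm behind it; z points along the fingers, y is the direction in which the jaws open and shut (so a half turn about z gives the same grasp; the last joint's range is limited). The gripper opens to 85 mm and grips with 20 to 120 N. Pads are 22 mm wide; open, the fingers measure 114 mm over their backs; the gripper's body (76 mm by 85 mm) begins 54 mm behind the grasp point. The pads swing forward as they close: fully open they stand 13 mm farther back than shut.
Start: joints at [-0.203, 0.259, 1.535, -0, 1.348, -0.203], TCP at [0.55, 0, 0.231] pointing down, gripper open.
Joint ranges: [-3.14, 3.14], [-0.91, 2.08], [0.19, 2.58], [-1.22, 4.36], [0.22, 2.71], [-3.12, 3.12]. Speed limits (rad/s): [2.57, 2.57, 3.14, 3.14, 3.14, 3.14].

INTERFACE

Orientations are given as [roll, pitch, yaw] about the fixed x, y, z axes, in that order (R = Rz(yaw) Ry(pitch) Rx(roll)).
In Python, from rig import sensors, eyes, ticket gives the robot as it stands.
- The arm moves only by the tool servo_tool, never from a script. Its argument "moves" is a list that holds one entry, the list of rows, each a list of 7 numbers: the finger opening in m, from 0 to 0.0854, then the shift along the tool's x, y, z in m, then the turn, a rotation vector about the tool's x, y, z in rad. In form: [[[fingers, x, y, z, rx, ry, rz], ...]]. A call has exactly 5 rows; each row shifts and turns the pose as measured when the row begins, along the tool's axes as they then stand; what a row does not reach is not made up. A row lasts 1/10 s, in which the tool goes at most 50 mm and 8.59 degrees, less where a joint would pass 70% of its speed; a pose out of reach is approached as far as the arm can. A call with a gripper value outside its range is refused whole. The fingers move at their own pace and stop on an object; "force" is the grip in N (left out, the last holds). Time passes only in rows, so rows that do not move let the fingers close, or fill a call up. It gives the time, the measured TCP pose, the force and the opening at its end, in the units of the state.
- sensors.observe(): the state, without advancing time (a new reading comes with each control period).
- eyes.snapshot(name): name is "scene" or "side" or "wrist"; returns the picture (400x640x3 uint8, red, green, blue); there is no depth.
- eyes.calibration(name): a dict with "camera_matrix" (3x3 intrinsics, pixels), "dist_coeffs" ([k1, k2, p1, p2, k3] as OpenCV has them; the pictures are not rectified), "R" (3x3) and "t" (3): a world point X has camera coordinates R X + t; the wrist camera has in their place "hand_eye" (4x4, takes a point from camera to tool coordinates, whose origin is the TCP and whose axes are the flange's). Camera axes: x right, y down, z forward; pixel columns grow to the right and rows downward; lengths in m; the calibration is good to about 2 mm. A picture is of the moment at which its call begins: read the wrist's pose just before it. calibration takes no time and is no camera call.
- ticket.job_done(): hands the job in, once; it reports no verdict.
The state is a dict: "time": time; "qpos": joint angles; "qd": joint speeds; "joint_torque": joint torques, N m; "tool_pos": TCP position; "tool_rot": TCP orientation; "ft_force": force on the tool from outside, world axes, zero at the start; "ft_torque": the same for the moment, N m; "width": finger opening in m.
Only numpy, scipy, OpenCV 4.12 (cv2) and the standard library are available. Lean on these libraries where they do the work, as an engineer would, in place of code of your own. Each camera call takes 0.05 s, during which the arm holds its last target.

## Working session

There is one attempt and no reset: what is moved stays moved. The work goes in short steps, Python scripts to look and compute and a tool call to move; the robot and the scene stay as the last step left them, time stands still between calls to the robot, and variables do not carry over. Pictures are saved under pics/ and viewed, and the job is handed in when it is done.

Besides the shell and the picture viewer there is one more tool, called after "Call:" as a command line: name --argument value ..., lists and objects as JSON in quotes. servo_tool: Moves the arm, as the interface text tells. Its arguments: {"type":"object","properties":{"moves":{"type":"array"},"force":{"type":"number"}},"required":["moves"]}

```bash
mkdir -p pics; ls; python3 - <<'E'
from rig import sensors, eyes
import cv2
s=sensors.observe();print(s)
for n in ["scene","side","wrist"]:
    im=eyes.snapshot(n);cv2.imwrite(f"pics/{n}0.png",im[:,:,::-1])
    c=eyes.calibration(n);print(n,c)
E
```

```text
pics
{'time': 0.0, 'qpos': array([-2.02827830e-01,  2.59352291e-01,  1.53607472e+00,  2.82371625e-05,
        1.34802935e+00, -2.02800107e-01]), 'qd': array([ 0.00054225, -0.00112044,  0.00227601, -0.0008251 , -0.00082631,
        0.00219129]), 'joint_torque': array([ 1.06436883e-04, -4.46029150e+01, -2.90570551e+01, -7.42485804e-05,
        1.18754001e-02, -2.51378208e-05]), 'tool_pos': array([5.49469028e-01, 1.27326386e-04, 2.30473069e-01]), 'tool_rot': array([-3.13977268e+00, -4.02338703e-04,  1.57076197e+00]), 'ft_force': array([ 1.1244611 , -0.11271194, -0.18681675]), 'ft_torque': array([ 0.00171525, -0.00292487, -0.07114489]), 'width': 0.08535199502689181}
scene {'camera_matrix': array([[376.92152118,   0.        , 312.85384125],
       [  0.        , 376.92152118, 199.60399025],
       [  0.        ,   0.        ,   1.        ]]), 'dist_coeffs': array([-0.09045336,  0.        ,  0.        ,  0.        ,  0.        ]), 'R': array([[-0.86772633,  0.49699747,  0.0066734 ],
       [ 0.40990221,  0.72312829, -0.55593673],
       [-0.28112487, -0.4796655 , -0.83119782]]), 't': array
[... 430 characters left out ...]
68228198, -0.72633487]]), 't': array([-0.55926678,  0.1170114 ,  1.15035911])}
wrist {'camera_matrix': array([[329.57716043,   0.        , 318.97972703],
       [  0.        , 329.57716043, 198.31894561],
       [  0.        ,   0.        ,   1.        ]]), 'dist_coeffs': array([-0.01456243,  0.        ,  0.        ,  0.        ,  0.        ]), 'hand_eye': array([[ 3.01510748e-04, -9.49697010e-01, -3.13170078e-01,
         8.00634835e-02],
       [ 9.99998822e-01,  7.57587025e-04, -1.33463497e-03,
        -7.67549505e-04],
       [ 1.50475243e-03, -3.13169307e-01,  9.49696120e-01,
        -1.42413407e-01],
       [ 0.00000000e+00,  0.00000000e+00,  0.00000000e+00,
         1.00000000e+00]])}
```

View pics/scene0.png

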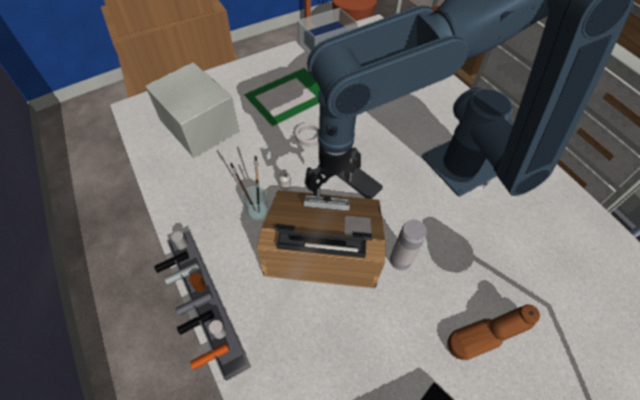

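View pics/side0.png

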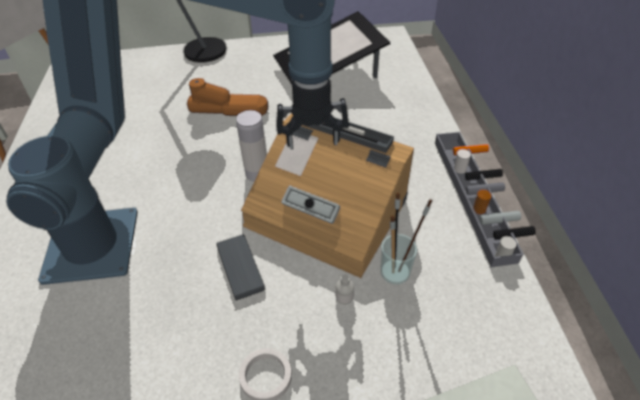

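View pics/wrist0.png

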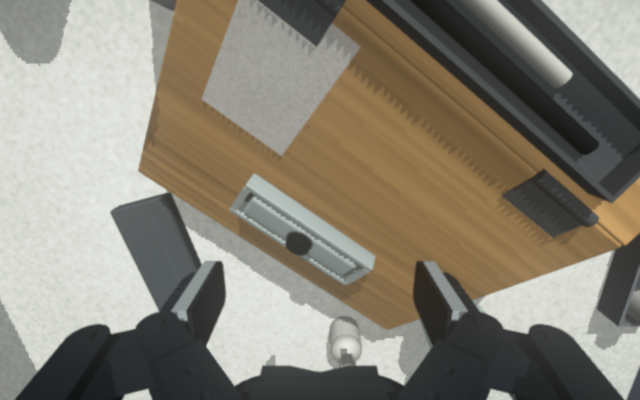

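```bash
python3 - <<'E'
import cv2
a=cv2.imread("pics/side0.png")[100:310,220:440];cv2.imwrite("pics/side0c.png",cv2.resize(a,None,fx=2.8,fy=2.8,interpolation=cv2.INTER_CUBIC)[:600])
a=cv2.imread("pics/scene0.png")[170:300,230:430];cv2.imwrite("pics/scene0c.png",cv2.resize(a,None,fx=4,fy=4,interpolation=cv2.INTER_CUBIC))
E
```

```text
(no output)
```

View pics/side0c.png

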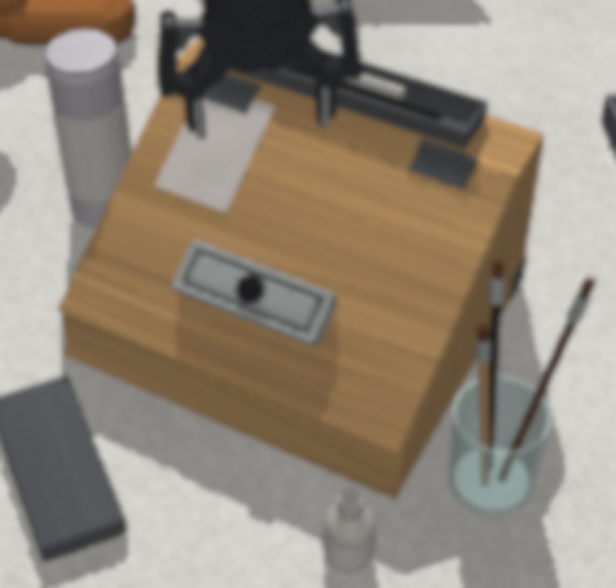

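View pics/scene0c.png

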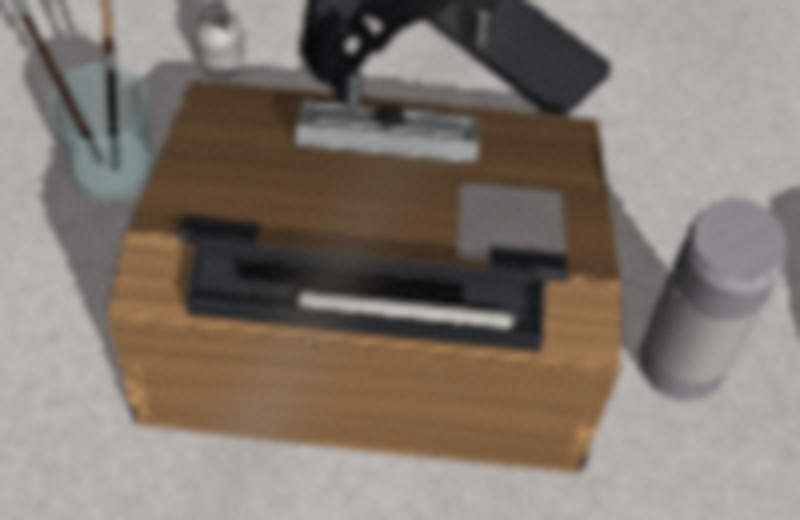

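```bash
cat > h.py <<'E'
import numpy as np,cv2
from scipy.spatial.transform import Rotation as Ro
from scipy.optimize import least_squares
def RT(pos,rpy):
    T=np.eye(4);T[:3,:3]=Ro.from_euler('xyz',rpy).as_matrix();T[:3,3]=pos;return T
def proj(c,X,Tw=None):
    X=np.atleast_2d(X)
    if 'R' in c: R,t=np.array(c['R']),np.array(c['t'])
    else:
        M=np.linalg.inv(Tw@np.array(c['hand_eye']));R,t=M[:3,:3],M[:3,3]
    return cv2.projectPoints(X,cv2.Rodrigues(R)[0],t,c['camera_matrix'],c['dist_coeffs'])[0][:,0]
def chestT(x,y,yaw):return RT([x,y,0],[0,0,yaw])
def lidT(open_=0):  # hinge frame in chest: x up slope, z out
    # pitch about y: x up slope at 30deg => rotation -30deg about y ; opening raises front edge => +
    return RT([.1,0,.18],[0,-np.pi/6+open_,0])
def lidp(p,o=0): return (lidT(o)@np.r_[p,1])[:3]
E
cat > fit.py <<'E'
from h import *
from rig import eyes
T0=RT([5.49469028e-01,1.27326386e-04,2.30473069e-01],[-3.13977268e+00,-4.02338703e-04,1.57076197e+00])
S=lambda u,v:(220+u/2.8,100+v/2.8); C=lambda u,v:(230+u/4,170+v/4)
bt=lidp([-.165,0,.024])
obs=[('side',(-.108,.16,.06),S(62,308)),('side',(-.108,.16,0),S(68,356)),('side',(-.108,-.16,.06),S(405,442)),('side',(-.108,-.16,0),S(396,497)),('side',(.16,-.16,.18),S(543,135)),('side',bt,S(251,286)),
('side',lidp([-.143,.065,.016]),S(193,240)),('side',lidp([-.143,-.065,.016]),S(335,297)),
('scene',(.16,-.16,.18),C(112,318)),('scene',(.16,.16,.18),C(617,368)),('scene',(.16,-.16,0),C(138,424)),('scene',(.16,.16,0),C(582,468)),('scene',(-.108,-.16,.06),C(192,85)),('scene',(-.108,.16,.06),C(598,122)),
('wrist',bt,(298,242)),('wrist',(-.108,-.16,.06),(390,328)),('wrist',(-.108,.16,.06),(139,170)),
('wrist',lidp([-.143,.065,.016]),(252,174)),('wrist',lidp([-.143,-.065,.016]),(375,263)),('wrist',lidp([-.187,.065,.016]),(231,208)),]
cal={n:eyes.calibration(n) for n in('side','scene','wrist')}
def res(p):
    T=chestT(*p);return np.array([proj(cal[n],(T@np.r_[X,1])[:3],T0)[0]-uv for n,X,uv in obs])
best=min((least_squares(lambda p:res(p).ravel(),[.55,.1,y],loss='soft_l1') for y in(0.5,1.2,1.9,2.5)),key=lambda r:r.cost)
print(best.x,best.cost)
for o,r in zip(obs,res(best.x)):print(o[0],np.round(o[1],3),r.round(1))
T=chestT(*best.x);print('button',T@np.r_[bt,1])
E
python3 fit.py
```

```text
[5.63352221e-01 5.61065711e-04 9.46719010e-01] 34.810443418093826
side [-0.108  0.16   0.06 ] [-2.1 -0.7]
side [-0.108  0.16   0.   ] [-0.9 -1.5]
side [-0.108 -0.16   0.06 ] [-1.2  2.3]
side [-0.108 -0.16   0.   ] [ 0.6 -1.5]
side [ 0.16 -0.16  0.18] [ 0.4 -3.4]
side [-0.055  0.     0.118] [-0.4 -1.5]
side [-0.032  0.065  0.122] [ 0.4 -2.3]
side [-0.032 -0.065  0.122] [ 0.4 -3.7]
scene [ 0.16 -0.16  0.18] [-1.5  1.2]
scene [0.16 0.16 0.18] [1.6 1.3]
scene [ 0.16 -0.16  0.  ] [-0.6  2.2]
scene [0.16 0.16 0.  ] [-0.5  2.4]
scene [-0.108 -0.16   0.06 ] [-1.2 -0.5]
scene [-0.108  0.16   0.06 ] [-0.3 -0.6]
wrist [-0.055  0.     0.118] [1.2 1.2]
wrist [-0.108 -0.16   0.06 ] [0.2 0.4]
wrist [-0.108  0.16   0.06 ] [-1.6 -0.4]
wrist [-0.032  0.065  0.122] [-4.3  6. ]
wrist [-0.032 -0.065  0.122] [1.4 2.7]
wrist [-0.07   0.065  0.1  ] [-1.  -0.5]
button [ 0.53127487 -0.04398572  0.11828461  1.        ]
```

```bash
cat >> h.py <<'E'
CH=np.array([0.5634,0.0006,0.9467])
def toolT(off,o=0,turn=0,u=-.165,v=0,ch=None):
    """TCP at lid coords (u,v,off), tool z=-n, turned by 'turn' about tool z"""
    L=np.eye(4);L[:3,:3]=np.array([[0,1,0],[1,0,0],[0,0,-1.]])@Ro.from_rotvec([0,0,turn]).as_matrix();L[:3,3]=[u,v,off]
    return chestT(*(CH if ch is None else ch))@lidT(o)@L
def cur():
    from rig import sensors
    s=sensors.observe();return s,RT(s['tool_pos'],s['tool_rot'])
def delta(A,B):
    D=np.linalg.inv(A)@B;return D[:3,3],Ro.from_matrix(D[:3,:3]).as_rotvec()
def plan(A,B,n):
    dp=B[:3,3]-A[:3,3];w=Ro.from_matrix(A[:3,:3].T@B[:3,:3]).as_rotvec()
    P=A
    for i in range(1,n+1):
        Q=np.eye(4);Q[:3,:3]=A[:3,:3]@Ro.from_rotvec(w*i/n).as_matrix();Q[:3,3]=A[:3,3]+dp*i/n
        d,r=delta(P,Q);print(np.round(d,4),np.round(r,3),Q[:3,3].round(3));P=Q
def lidpose(T):
    """current TCP in lid(0) frame"""
    return np.linalg.inv(chestT(*CH)@lidT(0))@T
E
python3 - <<'E'
from h import *
s,A=cur();print(s['time']);B=toolT(.024+.08);print(B[:3,3]);plan(A,B,9)
E
```

```text
0.15
[ 0.50794723 -0.07640583  0.18756664]
[-0.0085 -0.0046  0.0048] [-0.054  0.027 -0.103] [ 0.545 -0.008  0.226]
[-0.0081 -0.0057  0.0043] [-0.054  0.027 -0.103] [ 0.54  -0.017  0.221]
[-0.0076 -0.0067  0.0037] [-0.054  0.027 -0.103] [ 0.536 -0.025  0.216]
[-0.0069 -0.0077  0.0031] [-0.054  0.027 -0.103] [ 0.531 -0.034  0.212]
[-0.0062 -0.0085  0.0025] [-0.054  0.027 -0.103] [ 0.526 -0.042  0.207]
[-0.0053 -0.0092  0.0019] [-0.054  0.027 -0.103] [ 0.522 -0.051  0.202]
[-0.0044 -0.0098  0.0013] [-0.054  0.027 -0.103] [ 0.517 -0.059  0.197]
[-0.0034 -0.0102  0.0006] [-0.054  0.027 -0.103] [ 0.513 -0.068  0.192]
[-0.0023 -0.0105 -0.    ] [-0.054  0.027 -0.103] [ 0.508 -0.076  0.188]
```

Call:
servo_tool --moves '[[[0.0,-0.0085,-0.0045,0.005,-0.054,0.027,-0.103],[0.0,-0.008,-0.0055,0.0045,-0.054,0.027,-0.103],[0.0,-0.0075,-0.0065,0.004,-0.054,0.027,-0.103],[0.0,-0.007,-0.0075,0.003,-0.054,0.027,-0.103],[0.0,-0.006,-0.0085,0.0025,-0.054,0.027,-0.103]]]' --force 40

```text
time: 0.65
tool_pos: [0.5282, -0.0405, 0.205]
tool_rot: [2.839, -0.057, 2.123]
ft_force: [0.2, -0.3, -0.2]
width: 0.0122
```

```bash
python3 - <<'E'
from h import *
s,A=cur();print(s['time'],s['qpos'].round(3),s['width'],A[:3,3]);B=toolT(.024+.08);plan(A,B,5)
E
```

```text
0.65 [-0.487  0.136  1.8    0.322  1.117 -1.16 ] 0.012186448474473519 [ 0.52820486 -0.04050659  0.20499051]
[-0.0042 -0.0079  0.001 ] [-0.041  0.021 -0.077] [ 0.524 -0.048  0.202]
[-0.0036 -0.0082  0.0005] [-0.041  0.021 -0.077] [ 0.52  -0.055  0.198]
[-0.0029 -0.0085  0.0001] [-0.041  0.021 -0.077] [ 0.516 -0.062  0.195]
[-0.0023 -0.0086 -0.0003] [-0.041  0.021 -0.077] [ 0.512 -0.069  0.191]
[-0.0016 -0.0088 -0.0007] [-0.041  0.021 -0.077] [ 0.508 -0.076  0.188]
```

Call:
servo_tool --moves '[[[0.0,-0.004,-0.008,0.001,-0.041,0.021,-0.077],[0.0,-0.0036,-0.008,0.0005,-0.041,0.021,-0.077],[0.0,-0.003,-0.0085,0.0,-0.041,0.021,-0.077],[0.0,-0.0023,-0.0086,0.0,-0.041,0.021,-0.077],[0.0,-0.0016,-0.0088,-0.0007,-0.041,0.021,-0.077]]]'

```text
time: 1.15
tool_pos: [0.5057, -0.0775, 0.1864]
tool_rot: [2.611, 0.008, 2.533]
ft_force: [-0.0, 0.4, -0.2]
width: -0.0
```

```bash
python3 - <<'E'
from h import *
from rig import eyes
s,A=cur();print(s['time'],s['qpos'].round(3),s['width'],A[:3,3]);B=toolT(.024+.08);print(delta(A,B))
im=eyes.snapshot('wrist')[:,:,::-1].copy();cv2.imwrite('pics/w1.png',im)
np.save('A1.npy',A)
T=chestT(*CH);c=eyes.calibration('wrist')
for p in [lidp([-.165,0,.024])]+[lidp([-.165+a,b,.016]) for a in(-.022,.022) for b in(-.065,.065)]+[lidp([-.24,v,0]) for v in (.16,-.16)]:
    print(p.round(3),proj(c,(T@np.r_[p,1])[:3],A)[0].round(1))
E
```

```text
1.15 [-0.751  0.186  1.878  0.566  1.211 -1.955] -5.8229743693603774e-06 [ 0.50567037 -0.07745931  0.18637   ]
(array([-1.27506261e-03,  2.46878013e-03,  7.21317762e-05]), array([ 0.00671367, -0.00071935,  0.0173297 ]))
[-0.055  0.     0.118] [323.  210.1]
[-0.07  -0.065  0.1  ] [293.8 282.1]
[-0.07   0.065  0.1  ] [292.5 116.2]
[-0.032 -0.065  0.122] [348.4 282.7]
[-0.032  0.065  0.122] [356.9 117.2]
[-0.108  0.16   0.06 ] [210.6 -38.5]
[-0.108 -0.16   0.06 ] [239.5 359.6]
```

View pics/w1.png

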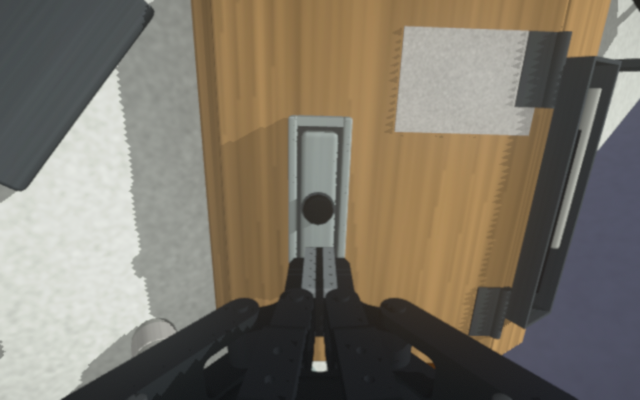

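```bash
python3 - <<'E'
import cv2
a=cv2.imread("pics/w1.png")[90:310,180:400];cv2.imwrite("pics/w1c.png",cv2.resize(a,None,fx=2.7,fy=2.7,interpolation=cv2.INTER_CUBIC))
E
```

```text
(no output)
```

View pics/w1c.png

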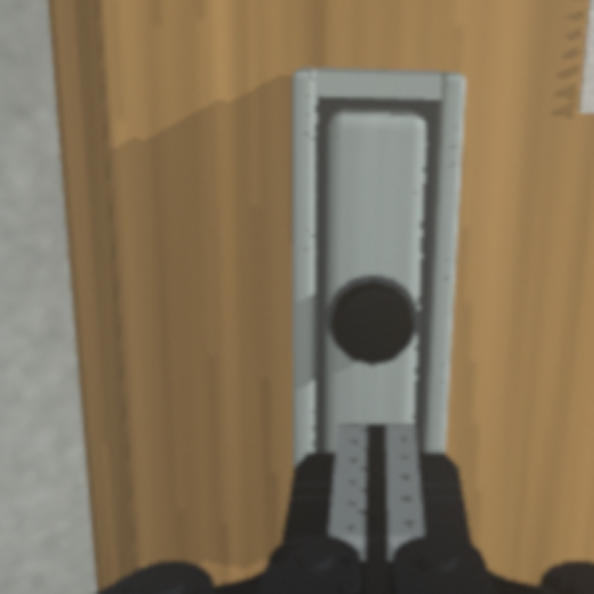

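```bash
python3 - <<'E'
from h import *
from rig import eyes
c=eyes.calibration('wrist');A=np.load('A1.npy')
print(proj(c,A[:3,3],A))
# button from ray at lid-plane height .024 (chest frame known)
K,D=c['camera_matrix'],c['dist_coeffs'];W=A@np.array(c['hand_eye'])
L=np.linalg.inv(chestT(*CH)@lidT(0))
for uv,h in [((318.1,209.3),.024),((289,116.7),.016),((352.6,117.4),.016)]:
    r=np.r_[cv2.undistortPoints(np.array([[uv]]),K,D)[0,0],1]
    o=(L@W[:,3])[:3];d=(L@W)[:3,:3]@r
    print(o+d*(h-o[2])/d[2])
print(lidpose(A)[:3,3])
E
```

```text
[[320.8787452  264.30826024]]
[-0.16853941  0.00058684  0.024     ]
[-0.1893945   0.06459808  0.016     ]
[-0.14594785  0.06484378  0.016     ]
[-0.16749094  0.00123204  0.10405638]
```

Call:
servo_tool --moves '[[[0.0,-0.0006,-0.0005,0.015,0.007,0,0.017],[0.0,0,0,0.015,0,0,0],[0.0,0,0,0.015,0,0,0],[0.0,0,0,0.015,0,0,0],[0.0,0,0,0.009,0,0,0]]]'

```text
time: 1.7
tool_pos: [0.5264, -0.0537, 0.123]
tool_rot: [2.621, -0.003, 2.509]
ft_force: [0.5, -0.7, 1.0]
width: -0.0003
```

```bash
sed -i 's/^CH=.*/CH=np.array([0.5619,-0.0014,0.9467])/' h.py; python3 - <<'E'
from h import *
from rig import eyes
s,A=cur();print(s['time'],s['ft_force']);print(lidpose(A)[:3,3],delta(A,toolT(.024)))
for n in('wrist','side'):
    im=eyes.snapshot(n)[:,:,::-1]
    im=im[130:330,200:460] if n=='wrist' else im[130:250,250:410]
    f=3 if n=='wrist' else 4.5
    cv2.imwrite(f'pics/{n}2.png',cv2.resize(im,None,fx=f,fy=f,interpolation=cv2.INTER_CUBIC))
E
```

```text
1.7 [ 0.50500287 -0.69999501  0.96254172]
[-0.16987108 -0.00174821  0.03223889] (array([0.00180843, 0.00488237, 0.00821919]), array([-0.00328985,  0.00205529, -0.00887953]))
```

View pics/wrist2.png

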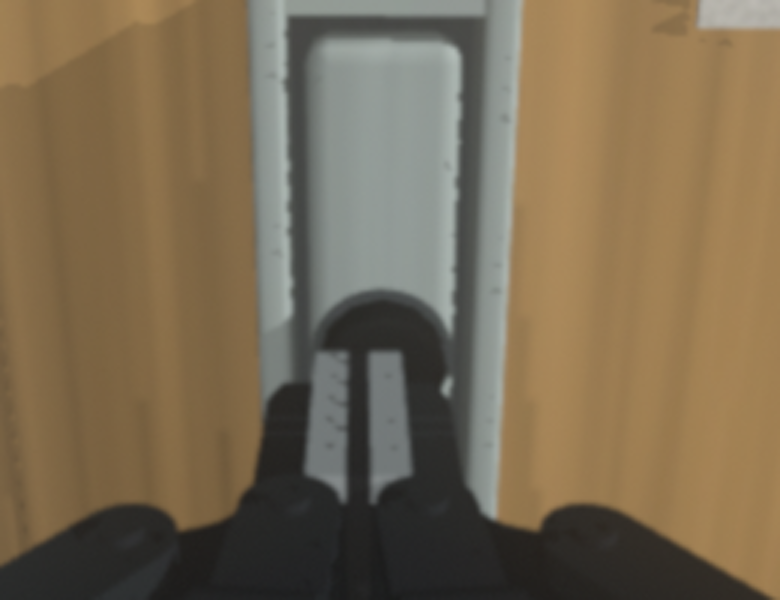

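View pics/side2.png

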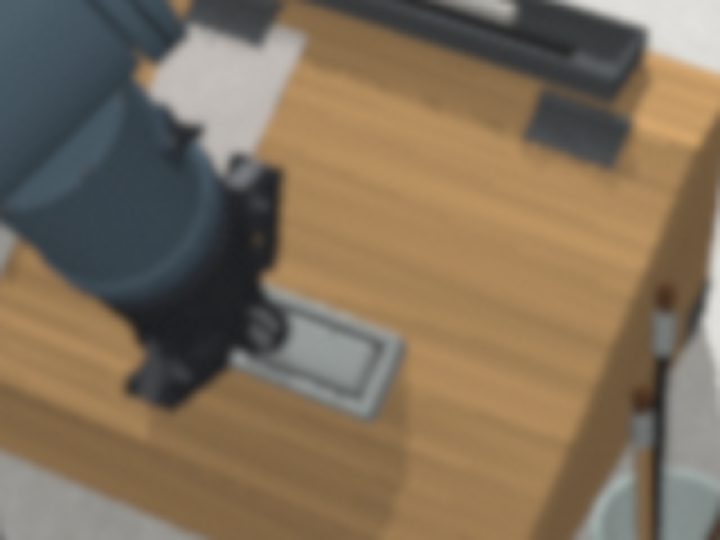

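```bash
python3 - <<'E'
from h import *
from rig import eyes
s,A=cur();c=eyes.calibration('wrist')
K,D=c['camera_matrix'],c['dist_coeffs'];W=np.array(c['hand_eye'])
r=np.r_[cv2.undistortPoints(np.array([[(327.3,252.3)]]),K,D)[0,0],1]
for z in(.004,.007,.008,.010):
    d=W[:3,:3]@r;print(z,W[:3,3]+d*(z-W[2,3])/d[2])
print(s['time'],proj(c,(A@[.0018,.0049,.0082,1])[:3],A), proj(c,(A@[.011,0,0,1])[:3],A))
E
```

```text
0.004 [0.00443064 0.00318168 0.004     ]
0.007 [0.00286886 0.00326375 0.007     ]
0.008 [0.00234826 0.0032911  0.008     ]
0.01 [0.00130708 0.00334581 0.01      ]
1.8 [[330.43389584 253.08015821]] [[320.94496202 243.87318338]]
```

Call:
servo_tool --moves '[[[0.0,0.0015,0.002,0.0,0,0,-0.008],[0.0,0.0015,0.002,0.0,0,0,0],[0.0,0,0,0.003,0,0,0],[0.0,0,0,0.003,0,0,0],[0.0,0,0,0.002,0,0,0]]]'

```text
time: 2.3
tool_pos: [0.5292, -0.0463, 0.1201]
tool_rot: [2.621, 0.005, 2.516]
ft_force: [0.2, -0.0, 0.4]
width: -0.0001
```

```bash
python3 - <<'E'
from h import *
from rig import eyes
s,A=cur();print(s['time'],s['ft_force']);print(lidpose(A)[:3,3],delta(A,toolT(.024)))
im=eyes.snapshot('wrist')[:,:,::-1][130:330,200:460]
cv2.imwrite(f'pics/wrist3.png',cv2.resize(im,None,fx=3,fy=3,interpolation=cv2.INTER_CUBIC))
E
```

```text
2.3 [ 0.17554877 -0.04880007  0.39130456]
[-0.16465168  0.00033228  0.02588545] (array([-0.00032249, -0.00034229,  0.00188825]), array([-0.00343818,  0.00492876,  0.00140941]))
```

View pics/wrist3.png

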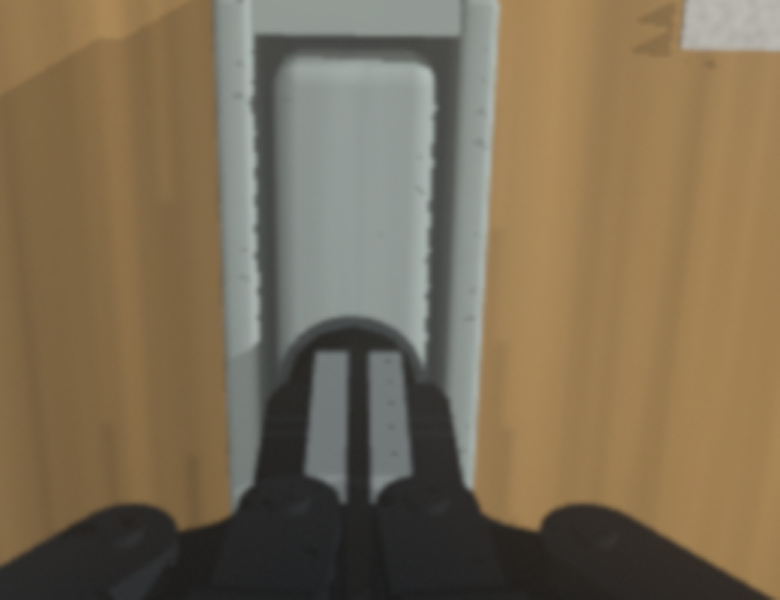

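Call:
servo_tool --moves '[[[0.0,0,-0.0005,0.002,0,0,0],[0.0,0,0,0.002,0,0,0],[0.0,0,0,0.002,0,0,0],[0.0,0,0,0.001,0,0,0],[0.0,0,0,0.0005,0,0,0]]]'

```text
time: 2.85
tool_pos: [0.531, -0.0439, 0.1148]
tool_rot: [2.621, 0.006, 2.518]
ft_force: [-5.5, -2.2, 8.7]
width: 0.0001
```

```bash
python3 - <<'E'
from h import *
s,A=cur();print(s['time'],s['ft_force'],'axial',s['ft_force']@A[:3,2]);print(lidpose(A)[:3,3])
E
```

```text
2.85 [-5.48828366 -2.20903287  8.70122121] axial -10.05058603432848
[-0.16471744  0.00026316  0.01981103]
```

Call:
servo_tool --moves '[[[0.0,0,0,-0.006,0,0,0],[0.0,0,0,-0.012,0,0,0],[0.0,0,0,-0.02,0,0,0],[0.02,0,0,-0.025,0,0,0],[0.05,0,0,-0.025,0,0,0]]]'

```text
time: 3.35
tool_pos: [0.5037, -0.0796, 0.1916]
tool_rot: [2.622, 0.002, 2.519]
ft_force: [1.5, -0.7, -0.1]
width: 0.0281
```

```bash
python3 - <<'E'
from h import *
from rig import eyes
s,A=cur();print(s['time'],s['width'],s['ft_force']);print(lidpose(A)[:3,3])
im=eyes.snapshot('wrist')[:,:,::-1]
cv2.imwrite(f'pics/wrist4.png',im)
im=eyes.snapshot('side')[:,:,::-1][130:250,250:410]
cv2.imwrite(f'pics/side4.png',cv2.resize(im,None,fx=4.5,fy=4.5,interpolation=cv2.INTER_CUBIC))
c=eyes.calibration('wrist');T=chestT(*CH)
for h in (.024,.054):print(proj(c,(T@np.r_[lidp([-.165,0,h]),1])[:3],A))
for v in(-.055,.055):
  for u in (-.013,.013):print(proj(c,(T@np.r_[lidp([-.165+u,v,.046]),1])[:3],A))
E
```

```text
3.35 0.02813860313670871 [ 1.47425034 -0.70667622 -0.08727977]
[-0.16521603  0.00156658  0.10876265]
[[321.01582221 208.05577405]]
[[321.10016371 223.87706302]]
[[302.83490138 289.7953392 ]]
[[338.74965914 289.93128394]]
[[300.40165893 136.57049312]]
[[342.42010783 136.66901444]]
```

View pics/wrist4.png

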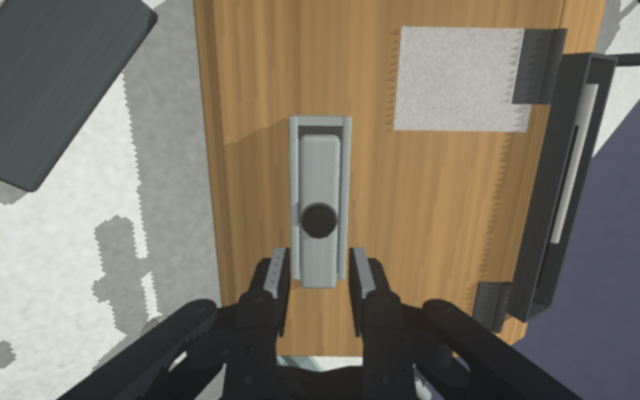

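View pics/side4.png

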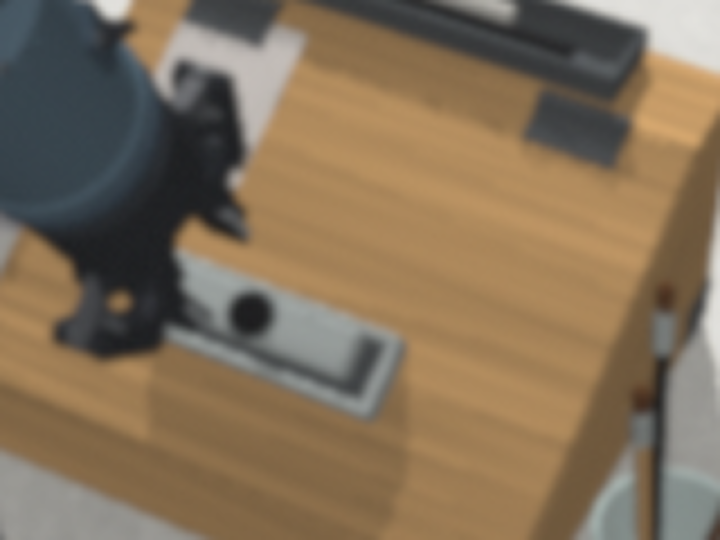

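Call:
servo_tool --moves '[[[0.055,-0.0005,0,0.008,0,0,0],[0.055,-0.0005,0,0.015,0,0,0],[0.055,0,0,0.02,0,0,0],[0.055,0,0,0.02,0,0,0],[0.055,0,0,0.017,0,0,0]]]'

```text
time: 3.95
tool_pos: [0.5305, -0.0483, 0.1174]
tool_rot: [2.624, 0.008, 2.514]
ft_force: [-0.5, -0.1, -0.3]
width: 0.0552
```

```bash
python3 - <<'E'
from h import *
from rig import eyes
s,A=cur();print(s['time'],s['width'],s['ft_force'],s['qpos'].round(2));print(lidpose(A)[:3,3],delta(A,toolT(.024)))
im=eyes.snapshot('wrist')[:,:,::-1][130:400,150:500]
cv2.imwrite(f'pics/wrist5.png',cv2.resize(im,None,fx=2.2,fy=2.2,interpolation=cv2.INTER_CUBIC))
E
```

```text
3.95 0.05524333772251787 [-0.47019578 -0.12492272 -0.32964767] [-0.66  0.29  1.94  0.62  1.02 -1.97]
[-0.1667752  -0.00190477  0.02403642] (array([1.90310486e-03, 1.77733555e-03, 1.01307790e-05]), array([-0.00582897,  0.00836865,  0.00104838]))
```

View pics/wrist5.png

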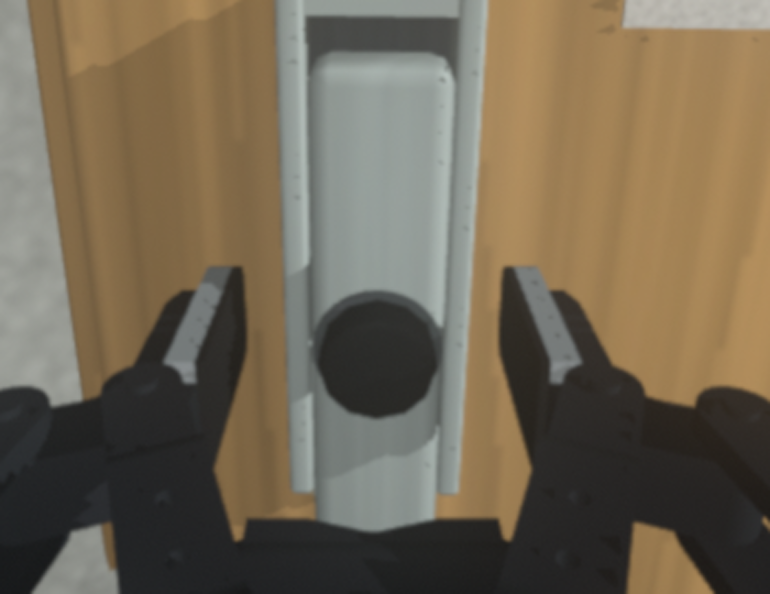

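Call:
servo_tool --moves '[[[0.055,0.002,0.0015,0,-0.005,0.008,0],[0.02,0,0,0,0,0,0],[0.02,0,0,0,0,0,0],[0.02,0,0,0,0,0,0],[0.02,0,0,0,0,0,0]]]' --force 60

```text
time: 4.5
tool_pos: [0.5271, -0.0418, 0.1138]
tool_rot: [2.618, -0.01, 2.521]
ft_force: [3.5, 2.7, -6.5]
width: 0.025
```

```bash
python3 - <<'E'
from h import *
s,A=cur();print(s['time'],s['width'],s['ft_force'],s['ft_torque']);print(lidpose(A)[:3,3],delta(A,toolT(.024)))
E
```

```text
4.5 0.024996298253374207 [ 3.47450765  2.70496841 -6.51974507] [-0.16206444  0.05408123 -0.17696908]
[-0.16571307  0.00466698  0.01921962] (array([-0.00461483,  0.0007241 , -0.0048291 ]), array([ 0.00013722, -0.01051804, -0.00223488]))
```

Call:
servo_tool --moves '[[[0.045,0,0,0,0,0,0],[0.045,0,0,0,0,0,0],[0.045,-0.004,0,-0.004,0,-0.01,0],[0.045,0,0,0,0,0,0],[0.045,0,0,0,0,0,0]]]'

```text
time: 5.0
tool_pos: [0.5303, -0.0482, 0.119]
tool_rot: [2.619, 0.004, 2.514]
ft_force: [0.2, 0.0, -0.5]
width: 0.0451
```

```bash
python3 - <<'E'
from h import *
from rig import eyes
s,A=cur();print(s['time'],s['width'],s['ft_force'],s['qd'].round(3));print(lidpose(A)[:3,3],delta(A,toolT(.024)))
im=eyes.snapshot('wrist')[:,:,::-1][130:400,150:500]
cv2.imwrite(f'pics/wrist6.png',cv2.resize(im,None,fx=2.2,fy=2.2,interpolation=cv2.INTER_CUBIC))
s,A=cur();print(lidpose(A)[:3,3])
E
```

```text
5.0 0.045136717619865395 [ 0.23273576  0.00245805 -0.5159998 ] [-0.005 -0.008 -0.009 -0.    -0.002  0.   ]
[-0.16597941 -0.00164605  0.0253986 ] (array([0.00165395, 0.00097957, 0.00138914]), array([-0.00103744,  0.005123  , -0.00077569]))
[-0.16593515 -0.00177893  0.02543869]
```

View pics/wrist6.png

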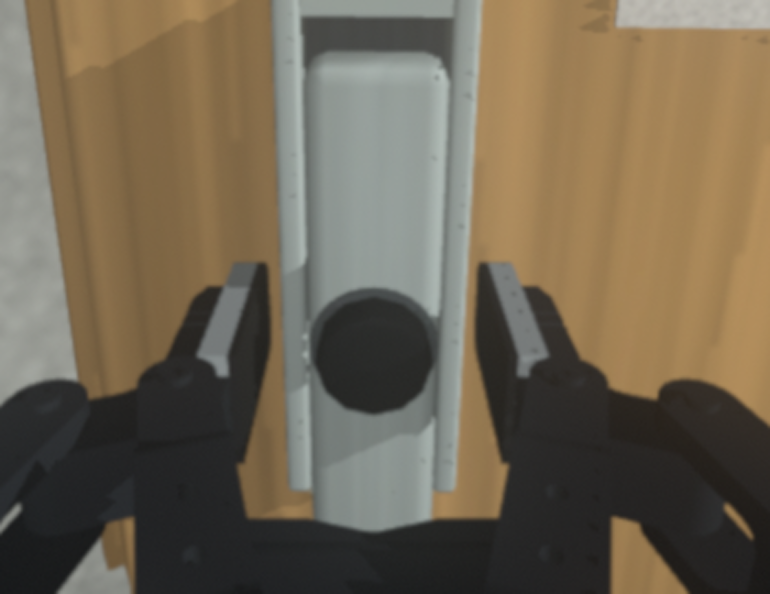

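Call:
servo_tool --moves '[[[0.035,0.0015,0.0005,0.0,0,0.005,0],[0.03,0,0,0,0,0,0],[0.02,0,0,0,0,0,0],[0.02,0,0,0,0,0,0],[0.02,0,0,0,0,0,0]]]' --force 40

```text
time: 5.55
tool_pos: [0.5291, -0.0472, 0.1194]
tool_rot: [2.619, -0.001, 2.516]
ft_force: [-0.9, -0.5, 1.1]
width: 0.025
```

```bash
python3 - <<'E'
from h import *
s,A=cur();print(s['time'],s['width'],s['ft_force'],s['ft_torque']);print(lidpose(A)[:3,3],delta(A,toolT(.024)))
E
```

```text
5.55 0.0249669739014861 [-0.9031517  -0.45323258  1.11542544] [-0.17364929  0.23454718 -0.08421174]
[-0.1657127  -0.00017453  0.02569602] (array([0.00017541, 0.0007149 , 0.001695  ]), array([-1.42243273e-03,  1.90572847e-05, -1.18576740e-03]))
```

Call:
servo_tool --moves '[[[0.02,0,0,0,0,0,0.12],[0.02,0,0,0,0,0,0.12],[0.02,0,0,0,0,0,0.12],[0.02,0,0,0,0,0,0.12],[0.02,0,0,0,0,0,0.12]]]'

```text
time: 6.05
tool_pos: [0.5294, -0.0471, 0.1196]
tool_rot: [2.704, -0.294, 1.963]
ft_force: [-0.9, -0.2, 0.9]
width: 0.025
```

```bash
cat > st.py <<'E'
from h import *
import sys
s,A=cur();P=lidpose(A)
R=np.array([[0,1,0],[1,0,0],[0,0,-1.]]).T@P[:3,:3]
print('t',s['time'],'w',s['width'].round(4) if hasattr(s['width'],'round') else s['width'],'F lid',(lambda L:(L.T@s['ft_force']).round(1))((chestT(*CH)@lidT(0))[:3,:3]),'M tool',(A[:3,:3].T@s['ft_torque']).round(2))
print('lid pos',P[:3,3].round(4),'rot',Ro.from_matrix(R).as_rotvec().round(3),'q',s['qpos'].round(2))
if len(sys.argv)>1:
    a=eval(sys.argv[1]); print('delta',*[x.round(4) for x in delta(A,toolT(*a))])
E
python3 st.py "(.0257,0,.62,-.1657)"
```

```text
t 6.05 w 0.02498188612198785 F lid [-0.2  0.6  1.1] M tool [ 0.19 -0.13 -0.15]
lid pos [-0.1654 -0.0003  0.0257] rot [ 0.001 -0.001  0.62 ] q [-0.66  0.29  1.94  0.62  1.03 -1.34]
delta [ 0.0001 -0.0004  0.    ] [-0.001   0.0009 -0.0003]
```

Smooth. Continue.

Call:
servo_tool --moves '[[[0.02,0,0,0,0,0,0.14],[0.02,0,0,0,0,0,0.14],[0.02,0,0,0,0,0,0.14],[0.02,0,0,0,0,0,0.14],[0.02,0,0,0,0,0,0.14]]]'

```text
time: 6.55
tool_pos: [0.5297, -0.0472, 0.1196]
tool_rot: [3.014, -0.508, 1.203]
ft_force: [-1.2, -1.4, 0.0]
width: 0.0249
```

```bash
python3 st.py "(.0257,0,1.4,-.1657)"
```

```text
t 6.55 w 0.024854553163490434 F lid [-1.6  0.2  0.9] M tool [-0.03 -0.25 -0.13]
lid pos [-0.1653 -0.0006  0.0257] rot [ 1.000e-03 -2.000e-03  1.347e+00] q [-0.66  0.29  1.94  0.62  1.03 -0.62]
delta [-0.0003 -0.0007  0.    ] [0.0003 0.0017 0.0529]
```

Turn on gently to the stop, watching the torque.

Call:
servo_tool --moves '[[[0.02,0,0,0,0,0,0.04],[0.02,0,0,0,0,0,0.03],[0.02,0,0,0,0,0,0.03],[0.02,0,0,0,0,0,0.03],[0.02,0,0,0,0,0,0.02]]]'

```text
time: 7.05
tool_pos: [0.5294, -0.0477, 0.1194]
tool_rot: [3.099, -0.517, 1.031]
ft_force: [-1.6, -1.4, -0.7]
width: 0.0253
```

```bash
python3 st.py "(.0257,0,1.4,-.1657)"
```

```text
t 7.05 w 0.025284341157791903 F lid [-2.2  0.5  0.4] M tool [ 0.01 -0.6  -1.76]
lid pos [-0.1659 -0.0007  0.0258] rot [ 0.004 -0.004  1.497] q [-0.66  0.29  1.94  0.62  1.03 -0.46]
delta [ 0.0002 -0.0006  0.0001] [-0.0002  0.0052 -0.0973]
```

```bash
python3 - <<'E'
from h import *
s,A=cur()
for d in (.03,.05):
    print(delta(toolT(.0257,0,1.49,-.1657),toolT(.0257,d,1.49,-.1657)))
E
```

```text
(array([ 8.42685716e-04,  6.82344544e-05, -4.95869025e-03]), array([ 2.42125345e-03, -2.99021326e-02,  5.54517060e-17]))
(array([ 0.00148668,  0.00012038, -0.00824943]), array([ 4.03542242e-03, -4.98368876e-02,  9.46360663e-17]))
```

Call:
servo_tool --moves '[[[0.02,0.0008,0,-0.005,0.0024,-0.03,0],[0.02,0.0008,0,-0.005,0.0024,-0.03,0],[0.02,0.0008,0,-0.005,0.0024,-0.03,0],[0.02,0.0008,0,-0.005,0.0024,-0.03,0],[0.02,0.0008,0,-0.005,0.0024,-0.03,0]]]' --force 70

```text
time: 7.55
tool_pos: [0.5253, -0.0529, 0.1388]
tool_rot: [3.115, -0.36, 1.028]
ft_force: [5.0, 0.3, -10.9]
width: 0.0247
```

```bash
cat > st2.py <<'E'
from h import *
import sys
s,A=cur()
r=least_squares(lambda p:np.r_[(toolT(.0257,p[0],p[1],-.1657)[:3,3]-A[:3,3])*5,Ro.from_matrix(toolT(.0257,p[0],p[1],-.1657)[:3,:3].T@A[:3,:3]).as_rotvec()],[.2,1.45])
o,t=r.x;B=toolT(.0257,o,t,-.1657);L=(chestT(*CH)@lidT(o))[:3,:3]
print('t',s['time'],'w',s['width'],'open',o,'turn',t,'F lid',(L.T@s['ft_force']).round(1),'M tool',(A[:3,:3].T@s['ft_torque']).round(2),'q',s['qpos'].round(2))
print('err to arc',*[x.round(4) for x in delta(A,B)])
r=np.linalg.inv(chestT(*CH)@lidT(0))@A@np.array([0,0,-.012,1]);print('opening by pos',np.arctan2(r[2],-r[0])-np.arctan2(.0377,.1657))
E
python3 st2.py
```

```text
t 7.55 w 0.024710327130509392 open 0.14597933029461302 turn 1.4946960234040065 F lid [ -1.1  -3.9 -11.3] M tool [-0.71 -0.12 -1.77] q [-0.56  0.25  1.86  0.42  1.05 -0.23]
err to arc [ 0.0011 -0.0003 -0.0038] [-0.0036  0.0162 -0.    ]
opening by pos 0.12300634510512978
```

Call:
servo_tool --moves '[[[0.02,0.0015,0,-0.009,0.004,-0.045,0],[0.02,0.0015,0,-0.009,0.004,-0.045,0],[0.02,0.0015,0,-0.009,0.004,-0.045,0],[0.02,0.0015,0,-0.009,0.004,-0.045,0],[0.02,0.0015,0,-0.009,0.004,-0.045,0]]]'

```text
time: 8.05
tool_pos: [0.5222, -0.057, 0.1781]
tool_rot: [3.139, -0.123, 1.027]
ft_force: [3.3, -3.3, -12.5]
width: 0.0249
```

```bash
python3 st2.py
```

```text
t 8.05 w 0.024935698409717703 open 0.3831210231592527 turn 1.4907952765719463 F lid [ -2.5  -4.6 -12.3] M tool [-0.87  0.05 -1.68] q [-0.41  0.23  1.72  0.13  1.18  0.09]
err to arc [ 0.0012 -0.0002 -0.0041] [-0.0087  0.017   0.    ]
opening by pos 0.3585052163137019
```

Call:
servo_tool --moves '[[[0.02,0.0015,0,-0.009,0.004,-0.048,0],[0.02,0.0015,0,-0.009,0.004,-0.048,0],[0.02,0.0015,0,-0.009,0.004,-0.048,0],[0.02,0.0015,0,-0.009,0.004,-0.048,0],[0.02,0.0015,0,-0.008,0.004,-0.044,0]]]'

```text
time: 8.55
tool_pos: [0.5242, -0.054, 0.2149]
tool_rot: [-3.117, 0.13, 1.033]
ft_force: [0.7, -6.8, -9.4]
width: 0.0249
```

```bash
python3 st2.py; python3 - <<'E'
from rig import eyes
import cv2
cv2.imwrite('pics/side7.png',eyes.snapshot('side')[:,:,::-1])
E
```

```text
t 8.55 w 0.024905007392560023 open 0.6237365203009209 turn 1.4855126987562017 F lid [-4.1 -4.6 -9.9] M tool [-0.75 -0.12 -1.21] q [-0.23  0.28  1.55 -0.12  1.37  0.33]
err to arc [ 0.0014 -0.0001 -0.0075] [-0.0158  0.0306  0.    ]
opening by pos 0.5793360908378664
```

View pics/side7.png

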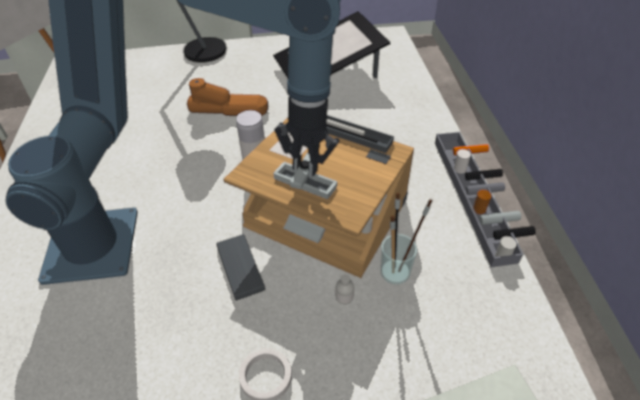

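Call:
servo_tool --moves '[[[0.02,0.0008,0,-0.006,0,-0.01,0],[0.02,0.0008,0,-0.005,0,-0.01,0],[0.02,0,0,-0.002,0,0,0],[0.02,0,0,0,0,0,0],[0.02,0,0,0,0,0,0]]]'

```text
time: 9.1
tool_pos: [0.5255, -0.0525, 0.2227]
tool_rot: [-3.111, 0.16, 1.036]
ft_force: [-1.5, -2.3, 2.5]
width: 0.0251
```

```bash
python3 st2.py; python3 - <<'E'
from rig import eyes
import cv2
im=eyes.snapshot('side')[:,:,::-1][100:300,200:440]
cv2.imwrite('pics/side8.png',cv2.resize(im,None,fx=3,fy=3,interpolation=cv2.INTER_CUBIC))
E
```

```text
t 9.1 w 0.025101355701991037 open 0.6612100426801362 turn 1.4827954890644026 F lid [-3.1 -0.1  2.1] M tool [-0.27 -0.02 -1.12] q [-0.21  0.29  1.52 -0.14  1.41  0.35]
err to arc [ 0.0012 -0.0004 -0.0058] [-0.0188  0.0232  0.    ]
opening by pos 0.6266494596763429
```

View pics/side8.png

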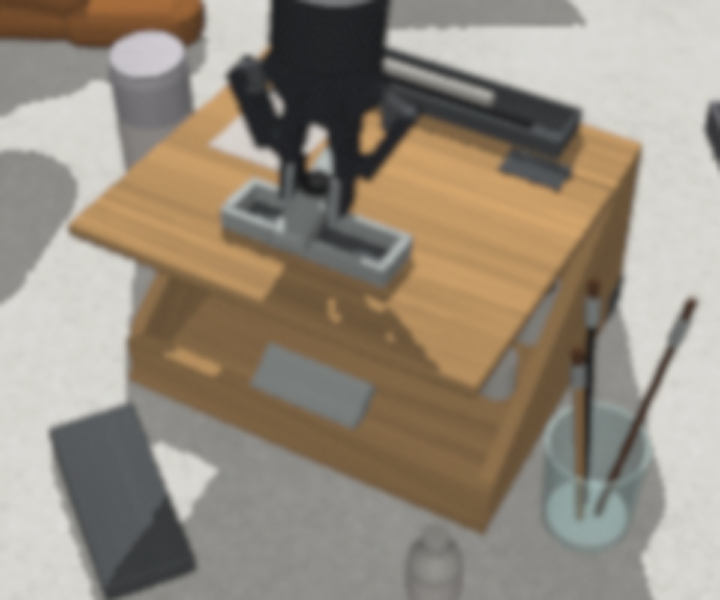

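```bash
cat > lo.py <<'E'
from h import *
from rig import eyes
c=eyes.calibration('side')
def lo(pts):
    f=lambda o:np.r_[tuple(proj(c,(chestT(*CH)@np.r_[lidp([-.24,v,0],o),1])[:3])[0]-p for v,p in zip((.16,-.16),pts))]
    r=least_squares(lambda o:f(o[0]),[.6]);print(r.x,r.fun)
E
python3 -c "
from lo import *
lo([(223.3,176.7),(358.3,229.3)])"
```

```text
[0.59991749] [-1.21180407 -0.42338054  1.20268515  0.73589067]
```

Call:
servo_tool --moves '[[[0.035,0,0,0,0,0,0],[0.05,0,0,0,0,0,0],[0.055,0,0,0,0,0,0],[0.055,0,0,-0.01,0,0,0],[0.055,0,0,-0.02,0,0,0]]]'

```text
time: 9.65
tool_pos: [0.5265, -0.047, 0.2505]
tool_rot: [-3.103, 0.159, 1.031]
ft_force: [0.5, 0.2, -0.2]
width: 0.0551
```

```bash
python3 st2.py
```

```text
t 9.65 w 0.05512472964207999 open 0.7292173594642247 turn 1.4866117880299838 F lid [ 0.5 -0.3 -0.1] M tool [-0.01  0.07  0.04] q [-0.21  0.28  1.47 -0.14  1.48  0.35]
err to arc [0.0024 0.0026 0.0112] [-0.0216 -0.0459  0.    ]
opening by pos 0.7860058535749341
```

Call:
servo_tool --moves '[[[0.055,0,0,-0.03,0,0,0],[0.055,0,0,-0.03,0,0,0],[0.055,0,0,-0.03,0,0,0],[0.055,0,0,-0.02,0,0,0],[0.055,0,0,0,0,0,0]]]'

```text
time: 10.15
tool_pos: [0.5401, -0.0326, 0.369]
tool_rot: [-3.108, 0.155, 1.029]
ft_force: [0.2, -0.6, 0.2]
width: 0.0551
```

```bash
python3 - <<'E'
from rig import eyes
import cv2
im=eyes.snapshot('side')[:,:,::-1][100:300,200:440]
cv2.imwrite('pics/side9.png',cv2.resize(im,None,fx=3,fy=3,interpolation=cv2.INTER_CUBIC))
cv2.imwrite('pics/wrist9.png',eyes.snapshot('wrist')[:,:,::-1])
E
```

```text
(no output)
```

View pics/side9.png

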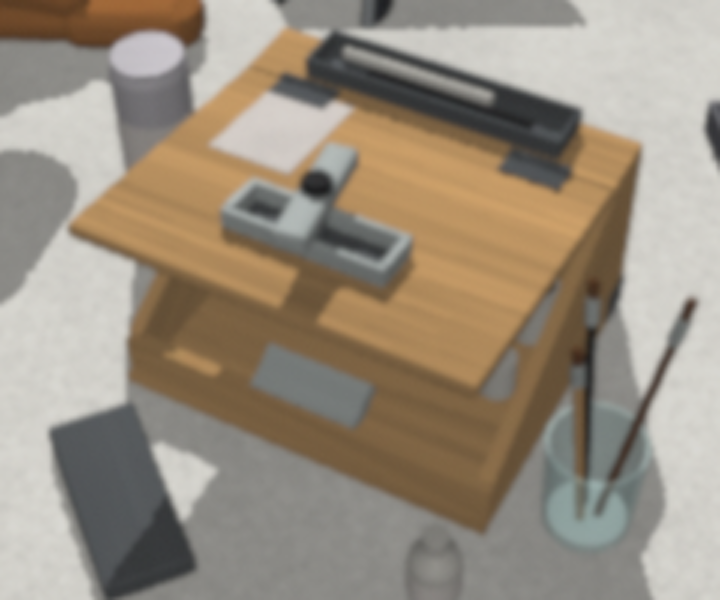

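View pics/wrist9.png

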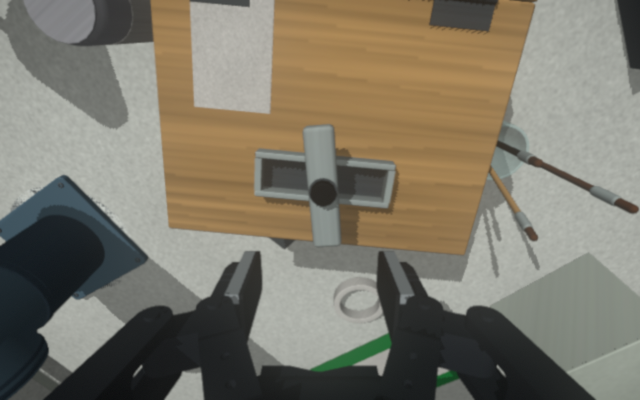

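```bash
python3 - <<'E'
from h import *
from rig import eyes
s,A=cur();c=eyes.calibration('wrist')
P=lambda p,o:proj(c,(chestT(*CH)@np.r_[lidp(p,o),1])[:3],A)[0]
for o in(.55,.6,.65,.7):print(o,P([-.24,.16,0],o),P([-.24,-.16,0],o),P([-.165,0,.054],o))
f=lambda x:np.r_[P([-.24,.16,0],x[0])-(169,227),P([-.24,-.16,0],x[0])-(464,254),P([-.165,0,.054],x[0])-(322,192)]
r=least_squares(f,[.6]);print(r.x,r.fun.round(1))
for t in(1.3,1.4,1.5):
    d=np.array([np.sin(t),np.cos(t),0])*.055
    print(t,P(np.array([-.165,0,.046])+d,.61),P(np.array([-.165,0,.046])-d,.61))
E
python3 -c "
from lo import *
lo([(223.3,176.3),(358.3,229.3)])"
```

```text
0.55 [175.90766745 220.35032223] [462.1039301  245.23696992] [323.5589318  192.11567143]
0.6 [171.14613783 225.59900221] [466.07908696 251.24035025] [323.60999909 193.05607807]
0.65 [166.02828409 230.6748209 ] [470.4512383  257.13604867] [323.7112409  193.52575252]
0.7 [160.52194105 235.55711209] [475.25703192 262.90934442] [323.86745852 193.47635549]
[0.6117576] [ 1.  -0.2  3.1 -1.4  1.6  1.2]
1.3 [311.08771408 126.05157966] [334.82448087 244.97885892]
1.4 [317.93717595 125.11434867] [328.87375436 245.61021433]
1.5 [324.86834323 124.87242589] [322.88959565 245.72061292]
[0.60218042] [-1.24166411 -0.21903382  1.22428009  0.53867121]
```

```bash
python3 -c "
from rig import ticket
print(ticket.job_done())"
```

```text
the job is handed in; nothing more can be done
None
```

The paint chest is open as asked, and I handed the job in at about 10 s of the 48 s allowed.

**What I did:**
- Pressed the button square to the lid with shut fingers, to about 10 N, and backed off; the handle popped out.
- Gripped the bar and turned it clockwise until it met the stop, with about 1.8 N m of resistance, while the lid was still down.
- Raised the lid along its hinge arc with about 10–12 N at the handle, let go, and withdrew clear.

**Last checks:**
- **Lid opening:** the side camera gives 0.60 rad and the wrist camera 0.61, against 0.52 for level. The arm's own position gave 0.63 by position and 0.66 by best-fit pose while still gripping, so it disagreed slightly. The lid did not move when released.
- **Handle:** out, with the turn at about 1.4 rad from the wrist picture. The tool itself had turned to 1.49 because it gave slightly in the grip at the stop.
- **Bystanders:** the side and wrist pictures show none of them knocked over or visibly shifted. I judged this by eye and did not measure their positions.
- **Robot:** clear of everything at the end, with wrist force near zero.

**One thing went wrong along the way:** the first grip on the bar pulled the tool about 5 mm off, with about 8 N of force. I opened the fingers, re-centred and gripped again before turning.

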